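# Clamp a jar and unscrew its tight lid

## Task

The lid of the jar of spare nuts is screwed on tight and the jar turns with it, so first lock the jar in the bench clamp by swinging the red-knobbed cam lever all the way home. Then unscrew the lid anticlockwise, re-gripping as needed, until its threads let go, and lift it straight off. Finish with the gripper still holding the lid level, two to three centimetres above the open mouth of the jar, with the jar still standing upright in the locked clamp and the other things on the bench left alone.

Things in the scene. Friction and masses are not known exactly. Their poses are not given: they have to be found in the camera images.
- clamp: Green cam-lever bench clamp, fixed to the worktop. Origin: underside, on the axis of the jar's nominal place; z up. Bed y = -70 to +102 mm, x = -50 to +50, top 12 mm above the worktop. Along its y: fixed V jaw at -y (120 degrees, top 58 mm above the worktop), the jar, a sliding jaw with sprung rubber pad at +y (top 49 mm), then cam and lever.
- clamp_lever (a joint): Cam lever's angle about its upright pivot, rad. 0 to 0.2 = open, pointing about along the clamp's +y. It swings anticlockwise seen from above; home (locked) is the stop at 1.6, pointing about along the clamp's -x. The jaw moves 5 mm per rad; the pad meets the jar at about 1.1 and presses with about 45 N at the end. Needs 4 to 8 N at the knob and stays where it is left.
- lever_knob (a point): Grip point on the red upright knob at the lever's end, 82 mm above the worktop. The knob is a round post 23 mm in diameter, 54 to 101 mm above the worktop, 80 mm from the pivot; pinch it from above from any side, it can turn between the fingers. The lever's bar lies below it, its top 54 mm above the worktop.
- lever_pivot (a point): Point on the lever's upright pivot axis, 82 mm above the worktop, at (0, +86) mm in the clamp's x, y.
- jar_seat (a point): Point on top of the clamp bed, 12 mm above the worktop, where the jar's bottom centre stands once the jar is pressed into the V: (0, -2.5) mm in the clamp's x, y.
- jar: Clear glass jar of nuts, 64 mm in diameter, loose, 0.36 to 0.6 kg, standing upright on the clamp bed with 2 to 4 mm of play to either jaw, so it turns with the lid until clamped. Origin: centre of its underside; z up. Shoulder at 62 to 68 mm, then a threaded neck. A red paint mark on its side shows its +x; tight, the marks of lid and jar line up.
- jar_mouth (a point): Centre of the jar's open mouth, level with its rim: 86 mm above the jar's underside, 98 mm above the worktop. The neck is 43 mm wide outside.
- lid: Knurled aluminium screw lid, 62 mm in diameter, 24 mm tall, 0.14 kg, red mark on top. Origin: centre of its skirt's lower edge; z up; screwed on, 71.5 mm above the jar's underside. Tight, its x axis lies along the jar's x; turned 115 to 150 degrees anticlockwise from above (130 is best) it lifts off freely; it meets a stop near 155.
- lid_mark (a point): Outer end of the red mark on the lid's top face, 28 mm from the lid's axis along the lid's +x.
- lid_grip (a point): Point on the lid's axis, 20.5 mm above its skirt's lower edge (104 mm above the worktop when screwed on): with the TCP here the fingers hold the skirt across its diameter and clear the jar's shoulder (80 mm). Grip with 20 N or more. The first 50 degrees need 0.25 to 0.5 N m (sprung seal, 20 N), then it is loose; it need not rise while it turns.
- black_bottle: Bystander, to be left alone: black round bottle with a white cap, 58 mm wide, 100 mm tall. Origin: centre of its underside.
- stubby_driver: Bystander, to be left alone: stubby yellow and red screwdriver, 88 mm long, lying. Origin: centre of its underside.
- pliers: Bystander, to be left alone: pliers with black and yellow grips, 162 mm long, lying. Origin: centre of its underside.
- amber_tape: Bystander, to be left alone: roll of amber tape, 51 mm wide, 20 mm tall, lying flat. Origin: centre of its underside.
- tape_measure: Bystander, to be left alone: black tape measure with a blue disc, 64 mm wide, 56 mm tall. Origin: centre of its underside.
- carton_a: Obstacle, fixed: brown carton tilted on the parts bin at the left; it fills about x = 0.43 to 0.67, y = 0.21 to 0.47, z = 0.08 to 0.32 m of the world. Keep the arm clear of it.
- clear_tub: Obstacle, fixed: clear tub of coiled hoses on the right, x = 0.48 to 0.84, y = -0.38 to -0.15 m of the world, 128 mm tall.

How it is judged:
By the outcome, as a careful person would: the job done as asked, in the order asked, and still so for the second after the job is handed in, while the arm keeps its last pose, push and grip.
It also fails if it takes over 58 s, if anything falls off the work surface, if the arm or the gripper's body presses on something with over 40 N, if the wrist force passes 120 N, or if a joint passes its speed limit or range.

## Robot

A 6-joint arm with a two-finger parallel gripper is mounted at the origin on a cart in front of the work surface, level with it; the furniture and walls round the work are solid. World frame = base frame: x ahead of the robot, y to its left, z up, the work surface at z = 0. Lengths are in mm, angles in degrees, forces in N, time in s.
With the tool pointing down it reaches from about 350 to 850 mm from the base axis. Payload 8.1 kg.
Tool frame: the origin (TCP) lies between the finger pads, 19 mm behind the fingertips; this is the grasp point; z points along the fingers, y is the line along which they close (so a half turn about z gives the same grasp; the last joint's range is limited). The gripper opens to 85 mm and grips with 20 to 120 N. Pads are 22 mm wide; open, the fingers measure 114 mm over their backs; the gripper's body (76 mm by 85 mm) begins 54 mm behind the grasp point. The pads swing forward as they close: fully open they stand 13 mm farther back than shut.
Start: joints at [-76.685, 7.471, 85.268, -0, 87.261, -4.893], TCP at [187.507, -569.953, 249.992] pointing down, gripper open.
Joint ranges: [-169.43, 169.43], [-51.17, 129.36], [1.28, 143.12], [-76.62, 256.62], [0, 156.53], [-152.29, 152.29]. Speed limits (degrees/s): [136.94, 136.94, 159.86, 180, 180, 180].

## Interface

Orientations are given as [roll, pitch, yaw] about the fixed x, y, z axes, in that order (R = Rz(yaw) Ry(pitch) Rx(roll)).
In Python, from bench import sense, optics, r gives the robot as it stands.
- The arm moves only by the tool servo_tool, never from a script. Its argument "plan" is a list that holds one entry, the list of rows, each a list of 5 numbers: the shift along the world's x, y, z in m, then the turn about the world's z in degrees, then the finger opening in m, from 0 to 0.0854. A call has 1 to 10 rows; each row shifts and turns the commanded pose from where the row before left it; what a row does not reach is not made up. A row lasts 1/10 s, in which the tool goes at most 50 mm and 8.59 degrees, less where a joint would pass 70% of its speed; a pose out of reach is approached as far as the arm can. A call is refused whole if a number of a shift passes 0.05 or a number of a turn 8.59, either way. A call with a gripper value outside its range is refused whole. The fingers move at their own pace and stop on an object; "force" is the grip in N (left out, the last holds). Time passes only in rows, so rows that do not move let the fingers close. It gives the time, the measured TCP pose, the force, the opening and the grip force at its end, in the units of the state.
- sense(): the state, without advancing time (a new reading comes with each control period).
- optics.snapshot(name): name is "scene" or "top" or "wrist"; returns a dict with "frame" (480x640x3 uint8, blue, green, red), "fx", "fy", "cx", "cy" (pixels), "cam_to_world" (4x4, takes a point from camera to world coordinates). Camera axes: x right, y down, z forward; pixel columns grow to the right and rows downward; lengths in mm; the calibration is good to about 2 mm. A picture is of the moment at which its call begins. There is no depth.
- r.hand_in(): hands the job in; it is judged then, once.
The state is a dict: "time": time; "joint_pos": joint angles; "qd": joint speeds; "joint_efforts": joint torques, N m; "tool_pos": TCP position; "tcp_rot": TCP orientation; "ft_force": force on the tool from outside, world axes, zero at the start; "wrist_torque": the same for the moment, N m; "finger_gap": finger opening in mm; "grip_force": force on a finger pad.
Only numpy, scipy, OpenCV 4.12 (cv2) and the standard library are available. Lean on these libraries where they do the work, as an engineer would, in place of code of your own. Each camera call takes 0.05 s, during which the arm holds its last target. There are 200 camera calls.

## Working session

There is one attempt and no reset: what is moved stays moved. The work goes in short steps, Python scripts to look and compute and a tool call to move; the robot and the scene stay as the last step left them, time stands still between calls to the robot, and variables do not carry over. Pictures are saved under pics/ and viewed, at most 10 in all, crops included, and the job is handed in when it is done.

Besides the shell and the picture viewer there is one more tool, called as a command line: name --argument value ..., lists and objects as JSON in quotes. servo_tool: Moves the arm, as the interface text tells. Its arguments: {"type":"object","properties":{"plan":{"type":"array"},"force":{"type":"number"}},"required":["plan"]}

```bash
mkdir -p pics; ls; cat > h.py <<'E'
import numpy as np, cv2
from bench import sense, optics, r
def snap(n,save=None):
    s=optics.snapshot(n)
    if save: cv2.imwrite('pics/'+save,s['frame'])
    return s
def ray(s,u,v):
    M=np.array(s['cam_to_world']); d=M[:3,:3]@np.array([(u-s['cx'])/s['fx'],(v-s['cy'])/s['fy'],1]); return M[:3,3],d
def onz(s,u,v,z):
    o,d=ray(s,u,v); return o+d*(z-o[2])/d[2]
def proj(s,p):
    M=np.linalg.inv(np.array(s['cam_to_world'])); q=M[:3,:3]@np.array(p)+M[:3,3]
    return s['fx']*q[0]/q[2]+s['cx'], s['fy']*q[1]/q[2]+s['cy']
E
python3 - <<'E'
from h import *
a=snap('scene','s1.png');b=snap('top','t1.png')
for s in(a,b):print(np.round(np.array(s['cam_to_world']),3).tolist(),s['fx'],s['cx'],s['cy'])
print(sense())
E
```

```text
pics
[[-0.852, -0.323, 0.413, 32.665], [-0.524, 0.518, -0.676, 814.076], [0.005, -0.792, -0.61, 868.735], [0.0, 0.0, 0.0, 1.0]] 490.52459300357646 324.2687108919823 247.1059076736436
[[0.01, -0.985, 0.174, 279.806], [-1.0, -0.005, 0.024, 18.21], [-0.023, -0.174, -0.984, 1462.957], [0.0, 0.0, 0.0, 1.0]] 559.776258245052 321.86879808369 244.57293659272273
{'time': 0.1, 'joint_pos': array([-7.66850575e+01,  7.50924371e+00,  8.53252797e+01, -6.26239073e-04,
        8.72626609e+01, -4.89396206e+00]), 'qd': array([ 0.01528365, -0.05896302, -0.19693524, -0.05910257,  0.02152809,
        0.00619085]), 'joint_efforts': array([ 5.60078443e-04, -5.70955217e+01, -5.01941442e+01, -2.85224569e-04,
        8.16633197e-03,  6.78800461e-05]), 'tool_pos': array([ 187.38627447, -569.47843365,  249.04387637]), 'tcp_rot': array([-1.79903117e+02, -7.66778105e-03,  1.82089285e+01]), 'ft_force': array([0.06675284, 0.47324224, 0.35208941]), 'wrist_torque': array([ 0.01312756,  0.00201158, -0.02176397]), 'grip_force': 0.0, 'finger_gap': 85.54024031777979}
```

View pics/s1.png

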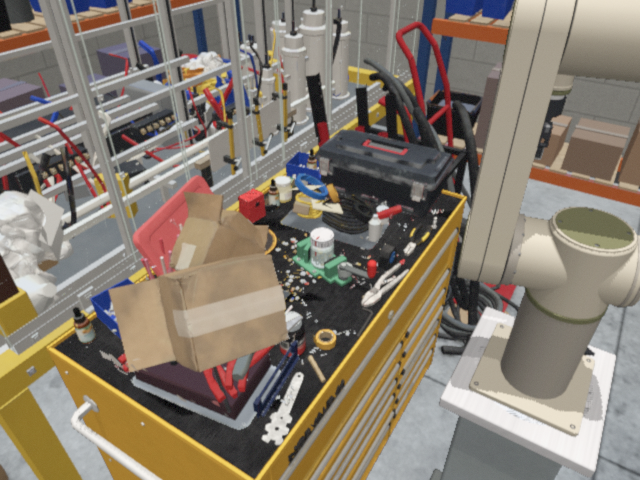

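View pics/t1.png

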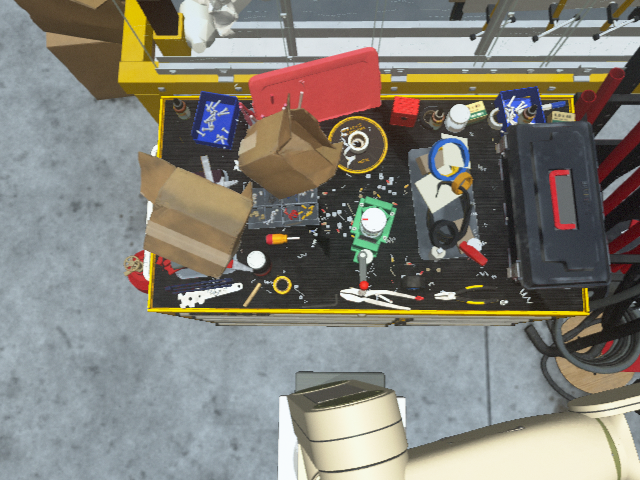

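The top view shows the lid at about (374,221), the red knob at (364,287) towards the robot, and the green clamp around them. In the scene view the lid is near (321,236) and the knob near (372,268). Next I'll measure these by colour.

```bash
cat > m.py <<'E'
from h import *
def masks(f):
    hsv=cv2.cvtColor(f,cv2.COLOR_BGR2HSV)
    red=cv2.inRange(hsv,(0,140,70),(8,255,255))|cv2.inRange(hsv,(172,140,70),(180,255,255))
    green=cv2.inRange(hsv,(60,80,40),(85,255,255))
    return hsv,red,green
def comps(m,box,amin=3):
    x0,y0,x1,y1=box; k=np.zeros_like(m);k[y0:y1,x0:x1]=m[y0:y1,x0:x1]
    n,l,st,c=cv2.connectedComponentsWithStats(k)
    return [(st[i].tolist(),c[i].round(1).tolist()) for i in range(1,n) if st[i][4]>=amin]
E
python3 - <<'E'
from m import *
b=dict(optics.snapshot('top')); a=optics.snapshot('scene')
for n,s,box in(('top',b,(330,185,415,300)),('scene',a,(280,215,400,300))):
    hsv,red,green=masks(s['frame']); print(n)
    for st,c in comps(red,box): print('red',st,c,onz(s,*c,101).round(1),onz(s,*c,107.5).round(1))
    for st,c in comps(green,box,20): print('green',st,c)
    k=np.zeros_like(green);x0,y0,x1,y1=box;k[y0:y1,x0:x1]=green[y0:y1,x0:x1]
    pts=cv2.findNonZero(k); rr=cv2.minAreaRect(pts); print(rr)
    if n=='top':
        for p in cv2.boxPoints(rr): print(onz(s,*p,12).round(1))
for n,s,(x0,y0,x1,y1) in(('t',b,(334,185,414,305)),('s',a,(285,215,395,297))):
    cv2.imwrite(f'pics/c_{n}.png',cv2.resize(s['frame'][y0:y1,x0:x1],None,fx=5,fy=5,interpolation=cv2.INTER_CUBIC))
A=cv2.imread('pics/c_t.png');B=cv2.imread('pics/c_s.png')
H=max(A.shape[0],B.shape[0]);o=np.zeros((H,A.shape[1]+B.shape[1],3),np.uint8);o[:A.shape[0],:A.shape[1]]=A;o[:B.shape[0],A.shape[1]:]=B
print(o.shape);cv2.imwrite('pics/c1.png',cv2.resize(o,(760,int(760*H/o.shape[1]))))
E
```

```text
top
red [363, 219, 5, 1, 5] [365.0, 219.0] [585.7 -54.8 101. ] [584.3 -54.4 107.5]
red [336, 229, 2, 2, 3] [336.7, 229.3] [559.2  15.4 101. ] [557.9  15.5 107.5]
red [408, 263, 3, 1, 3] [409.0, 263.0] [ 475.9 -161.9  101. ] [ 475.  -161.1  107.5]
red [359, 281, 10, 9, 73] [363.5, 285.0] [421.1 -50.5 101. ] [420.4 -50.2 107.5]
green [350, 196, 47, 67, 1136] [370.8, 225.6]
((369.63763427734375, 231.54129028320312), (38.504615783691406, 67.33518981933594), 16.699243545532227)
[500.1   2.2  12. ]
[674.7 -48.8  12. ]
[ 644.7 -146.6   12. ]
[471.6 -93.9  12. ]
scene
red [379, 215, 11, 4, 31] [383.3, 216.0] [ 486.5 -246.2  101. ] [ 482.7 -237.2  107.5]
red [367, 259, 10, 19, 150] [371.3, 268.0] [411.2 -26.8 101. ] [408.  -19.7 107.5]
green [293, 237, 59, 50, 787] [319.8, 264.3]
((323.13427734375, 263.14031982421875), (65.02684020996094, 32.10807800292969), 27.824094772338867)
(600, 950, 3)
```

View pics/c1.png

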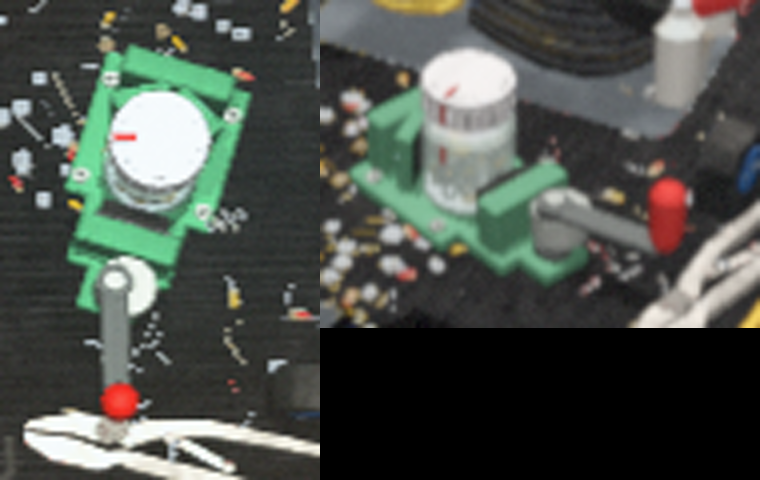

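The crops show the lid centred at about top pixel (374,219.5), its mark pointing left, with the knob top at (364,285) and the pivot hub near (365,256). The lever points towards the robot and the plier jaws lie just below the knob.

```bash
python3 - <<'E'
from m import *
b=optics.snapshot('top'); a=optics.snapshot('scene')
def tri(u,v):
    (o,d),(p,e)=ray(b,*u),ray(a,*v); d/=np.linalg.norm(d);e/=np.linalg.norm(e)
    t=np.linalg.lstsq(np.c_[d,-e],p-o,rcond=None)[0]; x,y=o+d*t[0],p+e*t[1]; return ((x+y)/2).round(1),np.linalg.norm(x-y).round(1)
# scene crop is at 4 px/px from (285+ (u-320)/4, 215+v/4)
f=lambda u,v:(285+(u-320)/4,215+v/4)
print('knob top',tri((363.8,284.5),f(668,195)))
L=tri((374,219.5),f(468,76)); print('lid top',L)
print('lid z',onz(b,374,219.5,107.5),onz(a,*f(468,76),107.5))
print('hub',onz(b,365.5,256.5,45),'pivot cap',onz(b,362.8,255,54))
print('knob',onz(b,363.8,284.5,98),onz(a,371.3,268,80))
E
```

```text
knob top (array([422.5, -52. ,  92. ]), np.float64(1.6))
lid top (array([583.4, -76.8, 106. ]), np.float64(0.1))
lid z [583.08911041 -76.66398128 107.5       ] [582.26143037 -75.06700226 107.5       ]
hub [500.05948508 -58.69513007  45.        ] pivot cap [502.48079652 -51.36395483  54.        ]
knob [422.62673035 -51.40461974  98.        ] [421.54232123 -49.80310372  80.        ]
```

servo_tool --plan '[[[0.0165,0.037,0,5.1,0.0854],[0.0165,0.037,0,5.1,0.0854],[0.0165,0.037,0,5.1,0.0854],[0.0165,0.037,0,5.1,0.0854],[0.0165,0.037,0,5.1,0.0854],[0.0165,0.037,0,5.1,0.0854],[0.0165,0.037,0,5.1,0.0854],[0.0165,0.037,0,5.1,0.0854],[0.0165,0.037,0,5.1,0.0854],[0.0165,0.037,0,5.1,0.0854]]]'

```text
time: 1.3
tool_pos: [352.9, -198.5, 250.2]
tcp_rot: [180.0, 0.0, 69.4]
ft_force: [0.9, 0.2, 0.5]
finger_gap: 85.7
grip_force: 0.0
```

Both views agree: knob (422,-51), pivot (502,-51) and lid (583,-76). The knob-to-pivot distance is 80 mm, as given. I'm moving over the knob.

servo_tool --plan '[[[0.017,0.037,0,5.1,0.0854],[0.017,0.037,0,5.1,0.0854],[0.018,0.037,-0.02,5.2,0.0854],[0.017,0.037,-0.03,5.2,0.0854],[0,0,0,0,0.0854],[0,0,0,0,0.0854]]]'

```text
time: 1.9
tool_pos: [420.8, -51.4, 199.5]
tcp_rot: [-179.9, -0.0, 89.9]
ft_force: [0.5, -1.1, 0.5]
finger_gap: 85.5
grip_force: 0.0
```

```bash
python3 - <<'E'
from m import *
w=snap('wrist','w1.png'); st=sense(); print(st['tool_pos'],st['tcp_rot'],st['joint_pos'])
hsv,red,green=masks(w['frame'])
for c in comps(red,(0,0,640,480),60): print(c,onz(w,*c[1],95).round(1),onz(w,*c[1],107.5).round(1))
print(proj(w,(422,-51,95)))
E
```

```text
[421.24709133 -52.40840467 200.55287686] [-1.79984745e+02  2.29452785e-02  8.98268488e+01] [-1.39981167e+01 -1.93557639e+01  1.15416508e+02 -2.60712210e-02
  8.39485872e+01 -1.38222119e+01]
([601, 65, 15, 13, 98], [608.1, 70.7]) [571.6  47.3  95. ] [563.4  46.5 107.5]
([518, 123, 14, 11, 79], [524.9, 127.7]) [533.2  18.8  95. ] [527.   19.6 107.5]
([304, 218, 37, 49, 1407], [322.0, 242.7]) [423.2 -47.2  95. ] [423.  -42.9 107.5]
([600, 253, 10, 21, 119], [604.4, 262.7]) [594.4 -60.2  95. ] [584.9 -55.2 107.5]
([288, 358, 14, 21, 233], [294.4, 367.0]) [ 404.9 -135.2   95. ] [ 405.8 -126.   107.5]
([362, 368, 11, 8, 62], [367.0, 371.4]) [ 453.6 -138.7   95. ] [ 451.8 -129.3  107.5]
(np.float64(320.0542174035812), np.float64(248.63297200327222))
```

View pics/w1.png

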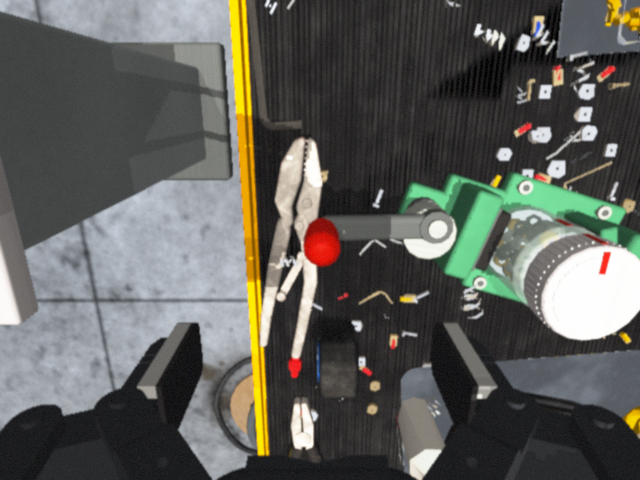

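The wrist view shows the knob at (322,243), midway between the fingers. The tape measure is at (338,360), about 56 mm tall, below the fingertips' path. I'll go down to z of about 86 and pinch.

servo_tool --plan '[[[0.001,0.001,-0.04,0,0.0854],[0,0,-0.04,0,0.0854],[0,0,-0.034,0,0.0854],[0,0,0,0,0.015],[0,0,0,0,0.015],[0,0,0,0,0.015],[0,0,0,0,0.015],[0,0,0,0,0.015]]]' --force 40

```text
time: 2.75
tool_pos: [423.5, -52.0, 88.8]
tcp_rot: [179.9, 0.1, 89.8]
ft_force: [-5.6, -1.7, 9.2]
finger_gap: 22.1
grip_force: 38.7
```

servo_tool --plan '[[[0.0008,-0.0111,0,0,0.015],[0.0023,-0.011,0,0,0.015],[0.0038,-0.0105,0,0,0.015],[0.0053,-0.0099,0,0,0.015],[0.0065,-0.009,0,0,0.015],[0,0,0,0,0.015]]]'

```text
time: 3.35
tool_pos: [439.9, -105.9, 88.5]
tcp_rot: [-179.8, 0.3, 89.8]
ft_force: [-19.6, -12.8, 19.8]
finger_gap: 21.9
grip_force: 40.3
```

The force is mostly radial, so the true arc lies a few millimetres farther out and towards -y. I'll correct for that and continue.

servo_tool --plan '[[[0.001,-0.004,0.002,0,0.015],[0.0075,-0.008,0,0,0.015],[0.0088,-0.0068,0,0,0.015],[0.0096,-0.0056,0,0,0.015],[0,0,0,0,0.015]]]'

```text
time: 3.85
tool_pos: [465.6, -132.4, 89.0]
tcp_rot: [-179.6, 0.5, 89.8]
ft_force: [-18.0, -25.7, 4.4]
finger_gap: 21.1
grip_force: 40.9
```

```bash
python3 - <<'E'
from m import *
a=snap('scene','s2.png');b=snap('top','t2.png');w=snap('wrist','w2.png')
hsv,red,_=masks(w['frame']); print([ (c,onz(w,*c[1],95).round(1)) for c in comps(red,(200,100,450,350),200)])
st=sense();print(st['tool_pos'],st['tcp_rot'],st['ft_force'],st['wrist_torque'])
o=np.hstack([cv2.resize(b['frame'][185:305,340:420],(400,600)),cv2.resize(w['frame'],(400,300)).repeat(2,0)[:600]]) if 0 else None
A=cv2.resize(w['frame'],(480,360));B=cv2.resize(a['frame'][210:300,285:395],(320,262));o=np.zeros((360,800,3),np.uint8);o[:,:480]=A;o[:262,480:]=B
cv2.imwrite('pics/c2.png',o)
E
```

```text
[(([283, 262, 67, 88, 4852], [315.9, 309.5]), array([ 464.9, -112.7,   95. ]))]
[ 465.55154496 -132.37284215   88.97902662] [-179.70466123    0.49641552   89.7896573 ] [-16.65328128 -26.17905956   2.60454125] [-4.15773803  2.71480308  0.44180708]
```

View pics/c2.png

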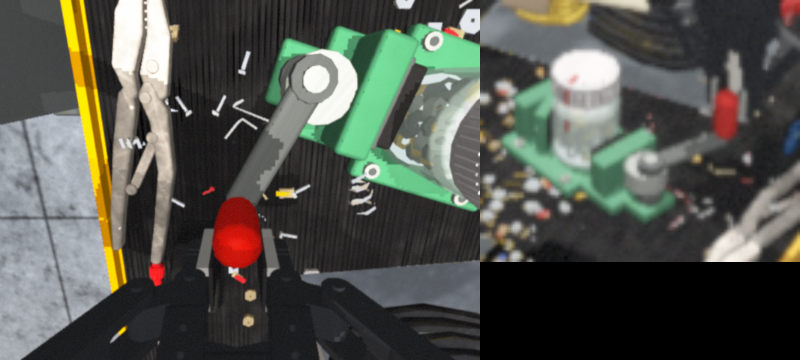

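The pinched knob has slid towards the edge of the pads, on the camera side. I'll work out its centre, then re-grip centred.

```bash
python3 - <<'E'
from m import *
w=optics.snapshot('wrist')
for z in(92,96,101):print(z,onz(w,316,317,z).round(1))
print('piv',onz(w,420,107,54).round(1),onz(w,420,107,60).round(1)); print(proj(w,sense()['tool_pos']))
b=optics.snapshot('top'); _,red,_=masks(b['frame']); print([(c,onz(b,*c[1],98).round(1)) for c in comps(red,(340,240,420,300),10)])
a=optics.snapshot('scene'); _,red,_=masks(a['frame']); print([(c,onz(a,*c[1],80).round(1)) for c in comps(red,(340,225,420,300),20)])
E
```

```text
92 [ 464.8 -117.2   92. ]
96 [ 464.9 -114.9   96. ]
101 [ 464.9 -112.   101. ]
piv [503.4 -50.9  54. ] [502.  -50.8  60. ]
(np.float64(318.36052139927017), np.float64(350.220577676591))
[(([415, 296, 5, 4, 16], [417.4, 297.6]), array([ 391.7, -181.2,   98. ]))]
[(([365, 240, 9, 18, 117], [369.0, 248.7]), array([ 462.8, -116.8,   80. ]))]
```

servo_tool --plan '[[[0,0,0,0,0.04],[0,0,0,0,0.04],[-0.002,0.004,0,0,0.04],[-0.0025,0.004,-0.001,0,0.04],[0,0,0,0,0.04]]]'

```text
time: 4.65
tool_pos: [463.1, -118.3, 87.3]
tcp_rot: [-180.0, -0.0, 89.9]
ft_force: [-0.2, 0.4, 0.5]
finger_gap: 40.0
grip_force: 0.0
```

```bash
python3 - <<'E'
from m import *
w=optics.snapshot('wrist'); st=sense(); print(st['tool_pos'],st['ft_force'],st['finger_gap'])
_,red,_=masks(w['frame']); 
for c in comps(red,(200,100,450,400),200):
    x,y,ww,h,_=c[0]; print(c, onz(w,x+ww/2,y+h-ww/2,92).round(1), onz(w,x+ww/2,y+h-ww/2,101).round(1), onz(w,x+ww/2,y+h-ww/2,96).round(1))
print(proj(w,st['tool_pos']))
for p in((463.5,-119),(464.5,-116)): print(proj(w,(*p,101)),proj(w,(*p,78)))
E
```

```text
[ 463.26590284 -118.59997623   87.30460809] [ 1.26776336  0.66497366 -0.03948618] 40.32472674770066
([290, 295, 66, 105, 5370], [322.4, 347.6]) [ 464.7 -122.    92. ] [ 464.6 -115.4  101. ] [ 464.7 -119.    96. ]
(np.float64(318.70834913357135), np.float64(350.8846546813121))
(np.float64(319.5965320707557), np.float64(376.3898735797161)) (np.float64(319.23017058531514), np.float64(337.52460634530615))
(np.float64(322.6858306222849), np.float64(368.61264822435817)) (np.float64(321.87732545301935), np.float64(330.6044124431613))
```

The knob is centred between the pads. I'll pinch it more lightly and drive it along the rest of the arc.

servo_tool --plan '[[[0.001,0,0,0,0.015],[0,0,0,0,0.015],[0,0,0,0,0.015],[0.0067,-0.0038,0,0,0.015],[0.0077,-0.0029,0,0,0.015],[0,0,0,0,0.015]]]' --force 30

```text
time: 5.3
tool_pos: [478.4, -126.9, 87.4]
tcp_rot: [-179.9, 0.1, 89.8]
ft_force: [-4.3, -2.3, 6.1]
finger_gap: 21.9
grip_force: 30.1
```

Forces are now small. I'll push on to the stop.

servo_tool --plan '[[[0.008,-0.0022,0,0,0.015],[0.0055,-0.001,0,0,0.015],[0,0,0,0,0.015]]]'

```text
time: 5.6
tool_pos: [491.3, -131.8, 87.5]
tcp_rot: [-179.8, 0.2, 89.8]
ft_force: [-8.7, -10.4, 6.0]
finger_gap: 21.9
grip_force: 30.2
```

servo_tool --plan '[[[0.002,-0.003,0,0,0.015],[0.002,0,0,0,0.015],[0,0,0,0,0.015]]]'

```text
time: 5.9
tool_pos: [495.0, -132.9, 87.4]
tcp_rot: [-179.8, 0.0, 89.8]
ft_force: [-8.9, -1.7, 9.8]
finger_gap: 22.1
grip_force: 30.5
```

servo_tool --plan '[[[0.002,0,0,0,0.015],[0.002,0,0,0,0.015],[0,0,0,0,0.015]]]'

```text
time: 6.2
tool_pos: [496.4, -133.3, 87.2]
tcp_rot: [-179.5, 0.1, 89.8]
ft_force: [-25.2, -4.2, 20.7]
finger_gap: 22.2
grip_force: 32.5
```

The force rose sharply with almost no motion, so the lever is at its stop at about 265°. I'll release, rise and go above the lid.

servo_tool --plan '[[[-0.003,0,0,0,0.045],[0,0,0,0,0.045],[0,0,0.03,0,0.045],[0,0,0.04,0,0.045],[0.01,0.01,0.04,0,0.0854],[0.02,0.02,0.04,-8,0.0854],[0.02,0.02,0,-8,0.0854],[0,0,0,0,0.0854],[0,0,0,0,0.0854]]]'

```text
time: 7.1
tool_pos: [547.5, -81.8, 237.0]
tcp_rot: [-180.0, 0.0, 74.0]
ft_force: [-0.8, 0.4, -0.2]
finger_gap: 85.7
grip_force: 0.0
```

```bash
python3 - <<'E'
from m import *
w=snap('wrist','w3.png');a=snap('scene'); st=sense(); print(st['tool_pos'],st['tcp_rot'],st['joint_pos'])
_,red,_=masks(a['frame']); print([(c,onz(a,*c[1],80).round(1)) for c in comps(red,(330,215,420,300),20)])
_,red,_=masks(w['frame']); print([(c,onz(w,*c[1],95).round(1),onz(w,*c[1],107.5).round(1)) for c in comps(red,(0,0,640,480),100)])
print(proj(w,(585,-77,107.5)))
A=cv2.resize(w['frame'],(480,360));B=cv2.resize(a['frame'][200:300,280:400],(320,267));o=np.zeros((360,800,3),np.uint8);o[:,:480]=A;o[:267,480:]=B
cv2.imwrite('pics/c3.png',o)
E
```

```text
[546.66141777 -82.41633024 236.31207166] [-1.79902238e+02  2.03021039e-02  7.38965933e+01] [-1.38770889e+01  6.51040116e-01  9.38421765e+01 -1.65376403e-02
  8.56052603e+01  2.22761655e+00]
[(([379, 215, 11, 4, 30], [383.1, 216.0]), array([ 499.4, -274.9,   80. ])), (([357, 236, 8, 16, 110], [360.3, 243.3]), array([ 493.4, -125.5,   80. ]))]
[(([252, 277, 34, 46, 1158], [269.4, 299.9]), array([ 499. , -123.3,   95. ]), array([ 502.4, -117.6,  107.5])), (([201, 341, 13, 19, 134], [206.9, 349.7]), array([ 439.8, -150.5,   95. ]), array([ 445.9, -143.5,  107.5])), (([336, 436, 37, 23, 508], [353.4, 448.1]), array([ 523.5, -275.2,   95. ]), array([ 525.7, -262.3,  107.5]))]
(np.float64(371.14695338516094), np.float64(213.98626647692976))
```

View pics/c3.png

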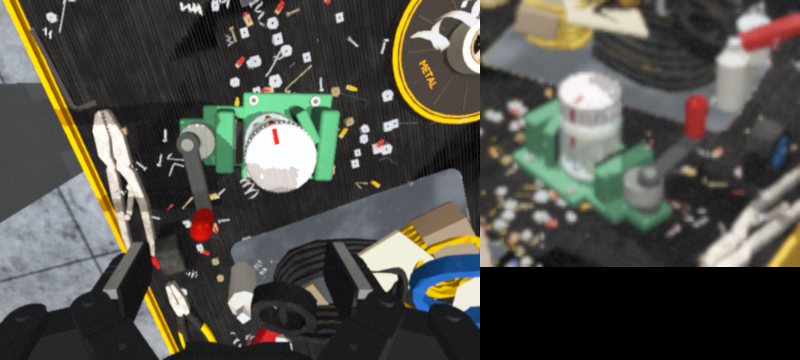

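The lever's bar now points along the clamp's -x, with the knob at wrist pixel (269,300) and the jar pressed into the V. The lid's top disc is at about (374,209) full-frame. I'll fit its circle.

```bash
cat > lid.py <<'E'
from m import *
def lid(w,c0,rmin,rmax,z=107.5):
    g=cv2.medianBlur(cv2.cvtColor(w['frame'],cv2.COLOR_BGR2GRAY),3)
    x0,y0=int(c0[0])-90,int(c0[1])-90; x0,y0=max(x0,0),max(y0,0)
    h=cv2.HoughCircles(g[y0:y0+180,x0:x0+180],cv2.HOUGH_GRADIENT_ALT,1,5,param1=150,param2=0.5,minRadius=rmin,maxRadius=rmax)
    if h is None: print('none'); return
    for x,y,r in h.reshape(-1,3)[:4]:
        c=onz(w,x+x0,y+y0,z); e=onz(w,x+x0+r,y+y0,z); print('circ',x+x0,y+y0,r,c.round(1),'R',np.linalg.norm(c-e).round(1))
E
python3 - <<'E'
from lid import *
w=optics.snapshot('wrist'); lid(w,(374,209),35,60)
b=optics.snapshot('top'); a=optics.snapshot('scene')
_,red,_=masks(w['frame']); print([(c,onz(w,*c[1],107.5).round(1)) for c in comps(red,(320,150,430,260),8)])
E
```

```text
circ 374.0 209.0 49.618668 [586.5 -74.8 107.5] R 31.8
circ 363.0 186.0 39.43308 [583.3 -58.3 107.5] R 24.8
[(([360, 160, 7, 4, 19], [362.9, 161.6]), array([586.9, -43.5, 107.5])), (([365, 171, 8, 20, 99], [368.5, 180.4]), array([587.5, -55.8, 107.5]))]
```

servo_tool --plan '[[[0.0065,0.001,0,-7.3,0.0854],[0.0065,0.001,0,-7.3,0.0854],[0.0065,0.001,-0.01,-7.3,0.0854],[0.0065,0.001,-0.01,-7.3,0.0854],[0.0065,0.001,-0.01,-7.3,0.0854],[0.0065,0.001,0,-7.4,0.0854],[0,0,0,0,0.0854],[0,0,0,0,0.0854]]]'

```text
time: 8.15
tool_pos: [586.1, -76.6, 207.3]
tcp_rot: [-180.0, 0.0, 30.1]
ft_force: [-0.8, -0.2, 0.2]
finger_gap: 85.5
grip_force: 0.0
```

```bash
python3 - <<'E'
from lid import *
w=snap('wrist','w4.png'); st=sense(); print(st['tool_pos'],st['tcp_rot'],st['joint_pos'])
p=proj(w,(586,-76,107.5)); print(p); lid(w,p,40,80)
_,red,_=masks(w['frame']); print([(c,onz(w,*c[1],107.5).round(1)) for c in comps(red,(int(p[0])-60,int(p[1])-60,int(p[0])+60,int(p[1])+60),8)])
E
```

```text
[586.07978687 -76.49516248 207.5000025 ] [ 1.79993418e+02 -4.45038384e-04  3.01082626e+01] [-1.24030340e+01  7.39406655e+00  8.98119741e+01 -4.58707959e-03
  8.27891839e+01  4.74892790e+01]
(np.float64(315.5419167943322), np.float64(251.2380383500176))
circ 324.0 232.0 57.06868 [598.8 -74.3 107.5] R 33.1
circ 315.0 243.0 62.986153 [590.3 -73.2 107.5] R 36.8
circ 315.0 243.0 52.566734 [590.3 -73.2 107.5] R 30.8
circ 317.0 222.0 45.42438 [601.9 -67.8 107.5] R 26.1
[(([269, 219, 4, 6, 12], [270.4, 221.6]), array([588.7, -44.5, 107.5])), (([276, 226, 22, 15, 120], [286.2, 233.1]), array([587.2, -55.7, 107.5]))]
```

View pics/w4.png

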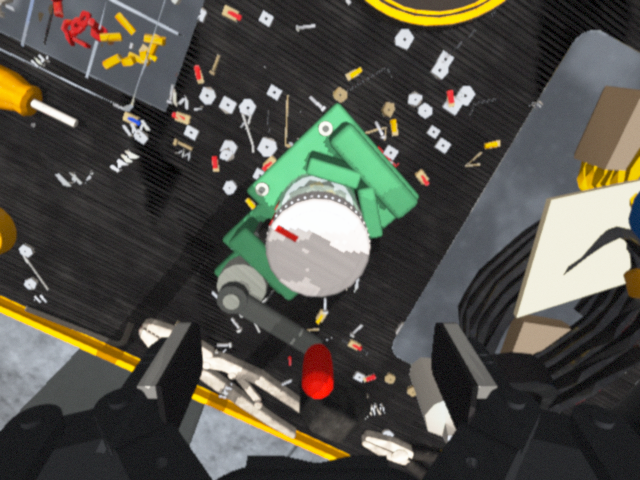

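The wrist view shows the lid's top disc centred at about (319,247), with the mark pointing upper-left at (286,233). Averaged with the earlier view and the clamp geometry, its centre is (587.5,-75.7). I'll descend and grip.

servo_tool --plan '[[[0.0015,0.0008,-0.035,0,0.0854],[0,0,-0.035,0,0.0854],[0,0,-0.02,0,0.0854],[0,0,-0.013,0,0.0854],[0,0,0,0,0.0854]]]'

```text
time: 8.7
tool_pos: [586.4, -75.3, 102.6]
tcp_rot: [-179.9, 0.1, 30.0]
ft_force: [-0.6, 0.2, -0.7]
finger_gap: 85.3
grip_force: 0.0
```

servo_tool --plan '[[[0,0,0,0,0.05],[0,0,0,0,0.05],[0,0,0,0,0.05],[0,0,0,0,0.05]]]' --force 50

```text
time: 9.1
tool_pos: [588.9, -75.4, 106.9]
tcp_rot: [179.9, -0.1, 29.9]
ft_force: [-2.4, 0.9, 5.5]
finger_gap: 60.5
grip_force: 53.6
```

servo_tool --plan '[[[0,0,0,5,0.05],[0,0,0,5,0.05],[0,0,0,5,0.05],[0,0,0,5,0.05]]]'

```text
time: 9.5
tool_pos: [589.3, -75.5, 106.9]
tcp_rot: [179.8, -0.1, 50.1]
ft_force: [-0.9, 1.7, 3.7]
finger_gap: 61.0
grip_force: 53.4
```

```bash
python3 - <<'E'
from m import *
w=snap('wrist','w5.png');a=snap('scene'); st=sense(); print(st['tool_pos'],st['tcp_rot'],st['ft_force'],st['wrist_torque'],st['finger_gap'])
A=cv2.resize(w['frame'],(480,360));B=cv2.resize(a['frame'][200:300,280:400],(320,267),interpolation=cv2.INTER_CUBIC);o=np.zeros((360,800,3),np.uint8);o[:,:480]=A;o[:267,480:]=B
cv2.imwrite('pics/c5.png',o)
E
```

```text
[589.30318585 -75.46078984 106.90783093] [ 1.79824662e+02 -1.15531609e-01  5.00247299e+01] [-1.19952145  1.62657107  5.96225608] [0.34460018 0.37233715 0.26668866] 60.62375687873848
```

View pics/c5.png

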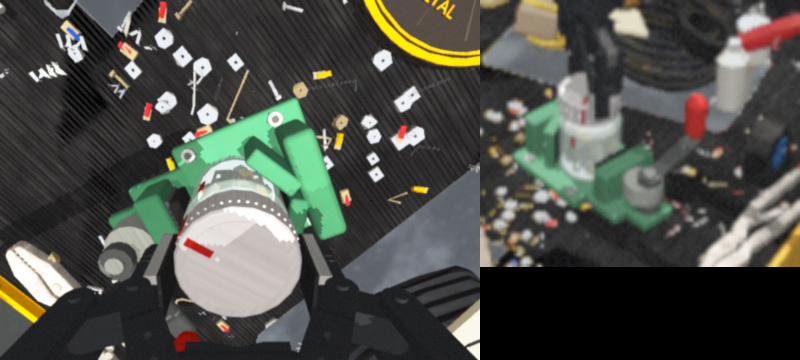

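The lid mark at (198,247) keeps its place relative to the gripper, so the lid is turning with it. The jar's paint mark stays on its side at (203,185). I'll continue to 130°.

servo_tool --plan '[[[0,0,0,6,0.05],[0,0,0,6,0.05],[0,0,0,6,0.05],[0,0,0,6,0.05],[0,0,0,6,0.05],[0,0,0,6,0.05],[0,0,0,6,0.05],[0,0,0,6,0.05],[0,0,0,6,0.05],[0,0,0,6,0.05]]]'

```text
time: 10.6
tool_pos: [588.6, -74.8, 107.5]
tcp_rot: [179.9, 0.0, 110.1]
ft_force: [-9.2, 4.9, 15.1]
finger_gap: 60.4
grip_force: 54.6
```

servo_tool --plan '[[[0,0,0,6,0.05],[0,0,0,6,0.05],[0,0,0,6,0.05],[0,0,0,6,0.05],[0,0,0,6,0.05],[0,0,0,6,0.05],[0,0,0,6,0.05],[0,0,0,6,0.05],[0,0,0,2,0.05],[0,0,0,0,0.05]]]'

```text
time: 11.6
tool_pos: [588.0, -74.9, 107.2]
tcp_rot: [180.0, 0.0, 159.9]
ft_force: [-11.2, 4.0, 16.5]
finger_gap: 60.7
grip_force: 54.7
```

```bash
python3 - <<'E'
from m import *
w=snap('wrist','w6.png');a=snap('scene'); st=sense(); print(st['joint_pos'],st['tool_pos'],st['tcp_rot'],st['ft_force'],st['wrist_torque'],st['finger_gap'])
A=cv2.resize(w['frame'],(480,360));B=cv2.resize(a['frame'][200:300,280:400],(320,267),interpolation=cv2.INTER_CUBIC);o=np.zeros((360,800,3),np.uint8);o[:,:480]=A;o[:267,480:]=B
cv2.imwrite('pics/c6.png',o)
E
```

```text
[-1.22339439e+01  1.26680977e+01  9.47954002e+01  2.77114920e-02
  7.25090449e+01 -8.20721955e+01] [587.99039512 -74.93959118 107.27993666] [1.79970032e+02 2.35468671e-02 1.59829923e+02] [-11.18316158   4.62031567  16.62299276] [ 0.70668378  1.90621118 -0.02733062] 60.471679279952475
```

View pics/c6.png

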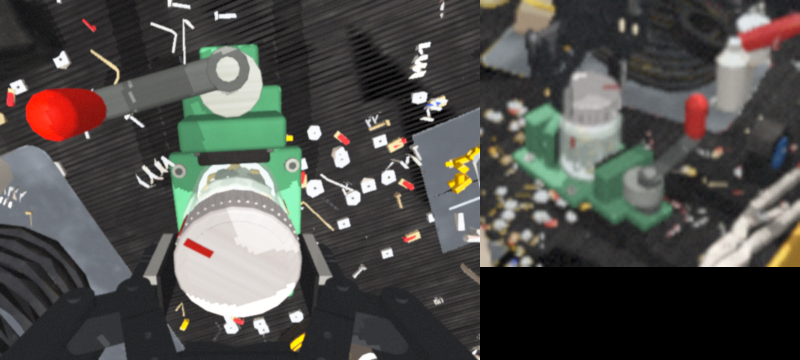

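The lid has turned the full 130° with the gripper, and the jar's mark at scene crop (572,143) hasn't moved. I'll lift straight up, gently at first.

servo_tool --plan '[[[0,0,0.003,0,0.05],[0,0,0.003,0,0.05],[0,0,0.003,0,0.05],[0,0,0.003,0,0.05],[0,0,0,0,0.05]]]'

```text
time: 12.2
tool_pos: [588.3, -75.6, 117.1]
tcp_rot: [180.0, 0.1, 159.9]
ft_force: [-1.9, -0.6, -0.7]
finger_gap: 60.4
grip_force: 55.0
```

servo_tool --plan '[[[0,0,0.005,0,0.05],[0,0,0.006,0,0.05],[0,0,0.006,0,0.05],[0,0,0.006,0,0.05],[0,0,0.0065,0,0.05],[0,0,0,0,0.05],[0,0,0,0,0.05],[0,0,0,0,0.05]]]'

```text
time: 13.0
tool_pos: [587.6, -75.3, 145.5]
tcp_rot: [-180.0, -0.0, 159.9]
ft_force: [0.1, -0.2, -2.6]
finger_gap: 60.4
grip_force: 54.9
```

```bash
python3 - <<'E'
from m import *
w=snap('wrist','w7.png');a=snap('scene'); st=sense(); print(st['tool_pos'],st['tcp_rot'],st['ft_force'],st['wrist_torque'],st['finger_gap'],st['time'])
A=cv2.resize(w['frame'],(400,300));B=cv2.resize(a['frame'][200:300,280:400],(400,333),interpolation=cv2.INTER_CUBIC);o=np.zeros((333,800,3),np.uint8);o[:300,:400]=A;o[:,400:]=B
cv2.imwrite('pics/c7.png',o)
E
```

```text
[587.50230765 -75.30798614 145.34241257] [-1.79993943e+02 -4.72861161e-02  1.59907813e+02] [-0.41926251  0.22712008 -0.75696085] [ 0.01525551 -0.04965599  0.01511703] 60.575242570860006 13.1
```

View pics/c7.png

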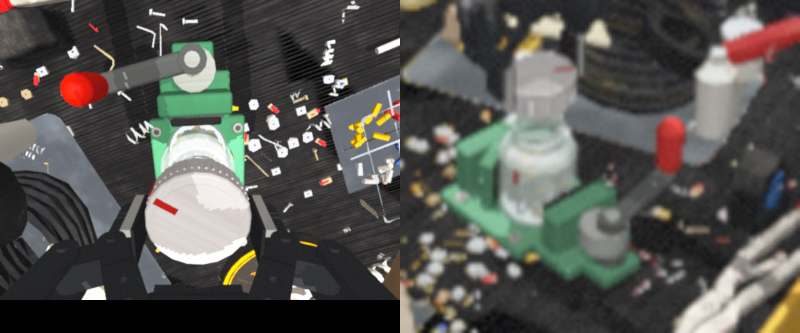

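The lid hangs level, with its skirt about 24–27 mm above the mouth. The jar is upright, its mark unmoved, and the lever is home, so I'm handing in.

```bash
python3 -c "
from bench import r
print(r.hand_in())"
```

```text
the job is handed in; nothing more can be done
None
```

I handed the job in at about 13 s: the clamp lever is at its stop, the lid was turned 130° anticlockwise and lifted off, and the gripper holds it level about 24–27 mm above the mouth of the jar, which stands upright in the clamp.

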